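# Set a frame moulding to the length stop and run down the hold-down wing screw

### The job

Get the frame moulding in the mitre box ready for sawing: push it lengthwise with a fingertip along the fence until its end rests against the length stop, then clamp it there by stroking the wings of the hold-down screw round clockwise (seen from above) with a fingertip, stroke after stroke, until the screw is fully home and will turn no further. Push and stroke lightly, gripping and lifting nothing, and leave the other things on the board and bench where they are.

Things in the scene. Friction and masses are not known exactly. Their poses are not given: they have to be found in the camera images.
- board: Teak board 260 x 560 x 18 mm, fixed to the bench; a steel mitre box and an open toggle clamp with a red grip (at its left end, 120 mm high, fixed, not used) are bolted to it. Origin: centre of its underside; y runs along its length to the robot's left, x away from the robot, both along the mitre box.
- bed (a point): Top of the mitre box's bed, 32 mm above the bench, at the foot of the 50 mm high back fence, where the screw's axis falls in y; axes as the board's. The fence face stands at x = 0 of this point (8 mm thick). The bed reaches 82 mm from the fence to the front and, along y, from -270 to +150 mm.
- cam_pins (a point): On the bed, midway between two fixed cam pins (18 mm across, 16 mm high, 70 mm either side of this point along y) in front of the moulding: they leave it 3 mm of play off the fence.
- moulding: Loose straight wooden picture-frame moulding 38 wide (x) x 260 long (y) x 20 mm high (z), square cut ends, 0.16 kg, lying on the bed along the fence under the hold-down. Origin: centre of its underside; its y axis points to the stop. It starts 20 to 55 mm short of the stop.
- push_end (a point): Centre of the moulding's end face away from the stop, 10 mm above the bed: the end to push. The bed is clear around it.
- stop_end (a point): Centre of the moulding's end face that must meet the stop, 10 mm above the bed.
- stop_face (a point): Centre of the face of the length stop, an aluminium block 36 wide x 14 thick x 25 mm high fixed on the fence near the bed's left end; 10 mm above the bed. Its y axis points out of the back of the block, the way the moulding is pushed. A gap is the distance along y from stop_end to here.
- thumbscrew (a joint): Turn of the hold-down's wing screw in rad: grows as it is turned clockwise seen from above (tightened). It starts between 0 and 3.5 and is home against a dead stop at 12.0, where the hub sits on the bracket. The thread lowers it 4 mm a turn (0.637 mm per rad). Loose: 0.03 N m of friction; it stays where it is left.
- wing_hub (a point): Centre of the top of the screw's steel hub (25 mm across, 16 mm high below this point), on its upright axis. It turns and sinks with the screw, and its x axis lies along the wings. 113 mm above the bench when home, 7.6 mm more at joint 0. Above this point all is free but the two wings.
- wing_a (a point): Centre of one of the two equal round upright wings, each 26 mm across and 5 mm thick, centred 21 mm from the axis on either side (67 mm over both) and 3.5 mm above wing_hub; the tops stand 13 mm above this point.
- screw_seat (a point): Top of the hold-down bracket's boss (28 mm across) on the screw's axis, 97 mm above the bench, where the hub's underside comes to rest. The bracket's arm, 26 mm wide and 84 to 97 mm above the bench, comes from a plate 44 mm wide behind the fence.
- spindle: The whole wing screw as one thing: threaded spindle 12 mm thick with its winged head on top and its foot below; sinks with the screw but does not turn. Origin: on the axis at the hub's underside, 16 mm below wing_hub.
- foot: Rubber-cushioned foot of the screw, 20 mm across, 8 mm thick; origin: centre of its underside. It does not turn. It starts 3 to 5 mm above the moulding, meets it about 4 rad before the screw is home, and presses on it with about 12 N when home (spring 5 N/mm).
- resin_corner: Bystander: loose white resin frame corner, an L with 64 mm legs 24 mm wide and 23 mm high, lying on the board in front of the mitre box; origin: centre of its 64 x 64 mm outline, underside.
- point_driver: Bystander: loose bronze spring-loaded point driver, 175 mm long, 24 mm wide and 29 mm high, lying on the board in front of the mitre box; origin: underside, near its middle.
- wall_hook: Bystander: loose chrome wall hook lying on its 26 x 60 mm back plate on the board, 52 mm high; origin: centre of its underside.
- points_tin: Bystander: loose round tin, 70 mm across, 24 mm high, on the bench to the right; origin: centre of its underside.
- try_square: Bystander: loose try square, wooden stock 20 x 110 x 18 mm and steel blade 170 mm long, on the bench to the right; origin: underside of the stock's centre.
- glue_bottle: Bystander: loose yellow glue bottle, 56 mm across, 150 mm high, standing on the bench to the left; origin: centre of its underside.

How it is judged:
On the way, in this order (a step that is already met when the one before it is completed fails the run):
1. the moulding's end rests against the stop (gap under 2 mm) while the screw's foot is still clear of it (y of stop_end in the frame of stop_face above -0.002 m and contact force between foot and moulding below 0.5 N), for 0.2 s.
2. the wing screw is home and its foot presses on the moulding (value of joint thumbscrew above 11.5 rad and contact force between foot and moulding above 4 N), for 0.2 s.
At the end, for the whole second after the job is handed in: The moulding lies flat on the bed along the fence (within 0.05 rad), its end within 2 mm of the length stop and at rest; the wing screw is home (joint above 11.5 of 12.0 rad) and its foot presses on the moulding with more than 4 N (all of step 2 and y of stop_end in the frame of stop_face above -0.002 m and angle between the y axis of moulding and the y axis of board, either way round below 0.05 rad and z of moulding in the frame of board below 0.035 m and linear speed of moulding below 0.01 m/s); the robot touches nothing.
It fails at once if the moulding is lifted off the bed (more than 8 mm) (z of moulding in the frame of board above 0.04 m).
It fails at once if the moulding is gripped or forced: the fingers bear on it with more than 30 N in all while it is still over 4 mm from the stop (contact force between the fingers and moulding above 30 N and y of stop_end in the frame of stop_face below -0.004 m).
It fails at once if the screw is gripped or forced: the fingers bear on it with more than 30 N in all while it still turns freely (below 11.3 rad) (contact force between the fingers and spindle above 30 N and value of joint thumbscrew below 11.3 rad).
It fails at once if a bystander is moved by more than 15 mm (distance of any of resin_corner, point_driver, wall_hook, points_tin, try_square, glue_bottle from where it was at the start of the episode above 0.015 m).
It also fails if it takes over 67 s, if anything falls off the work surface, if the arm or the gripper's body presses on something with over 40 N, if the wrist force passes 120 N, or if a joint passes its speed limit or range.

### The arm

A 6-joint arm with a two-finger parallel gripper is mounted at the origin on the work surface. World frame = base frame: x ahead of the robot, y to its left, z up, the work surface at z = 0. Lengths are in m, angles in rad, forces in N, time in s.
With the tool pointing down it reaches from about 0.35 to 0.8 m from the base axis. Payload 7.3 kg.
Tool frame: the origin (TCP) lies between the finger pads; the fingertips stand 25 mm ahead of it and the grasp point (between the pads) lies 6 mm ahead of it (r.tip_extent is the distance from the TCP to the fingertips, in m); z points along the fingers, y is the line along which they close (so a half turn about z gives the same grasp; the last joint's range is limited). The gripper opens to 85 mm and grips with 20 to 120 N. Pads are 22 mm wide; open, the fingers measure 114 mm over their backs; the gripper's body (76 mm by 85 mm) begins 54 mm behind the grasp point. The pads swing forward as they close: fully open they stand 13 mm farther back than shut.
Start: joints at [1.037, 0.342, 1.524, -0, 1.275, -0.146], TCP at [0.199, 0.486, 0.256] pointing down, gripper open.
Joint ranges: [-2.53, 2.53], [-0.77, 2.02], [0.04, 2.7], [-1, 4.14], [0.28, 2.66], [-3.11, 3.11]. Speed limits (rad/s): [2.57, 2.57, 3.14, 3.14, 3.14, 3.14].

### API

Orientations are given as a unit quaternion [x, y, z, w].
In Python, from workcell import r, command_gripper, optics gives the robot as it stands. The module is installed in compiled form; this text tells all that it offers. Calls block until the motion is done:
- r.reach(position, orientation): joint-space move of the TCP to a pose.
- r.move_straight(position, orientation=None, speed=0.15, max_force=None): straight line of the TCP; orientation=None keeps the orientation; speed is the mean speed in m/s. With max_force (N) it stops when the force on the tool has changed by that much, and returns True; else False.
- r.movej(angles): joint-space move.
- command_gripper(opening, force=None): finger opening in m; force is the grip in N (None keeps the last); returns when the fingers have stopped.
- r.hold(seconds).
- r.solve_ik(position, orientation): joint angles nearest the present ones, or None.
- r.read_state(): the state.
- optics.get_image(name): name is "side" or "top"; returns (picture, depth): 384x512x3 uint8, red, green, blue; 384x512 float32, m along the optical axis (not along the pixel's ray), 0 where there is no reading.
- optics.camera_model(name): a dict with "K" (3x3 intrinsics, pixels), "R" (3x3) and "t" (3): a world point X has camera coordinates R X + t. Camera axes: x right, y down, z forward; pixel columns grow to the right and rows downward; lengths in m; the calibration is good to about 2 mm. A picture is of the moment at which its call begins. camera_model takes no time and is no camera call.
A pose or a line that the arm cannot do raises r.PlanningError and nothing moves.
- r.finish_job(): hands the job in; it is judged then, once.
The state is a dict: "time_s": time; "joint_positions": joint angles; "dq": joint speeds; "tau": joint torques, N m; "eef_pos": TCP position; "eef_rot": TCP orientation; "contact_force": force on the tool from outside, world axes, zero at the start; "torque": the same for the moment, N m; "grip_width": finger opening in m; "grip_force": force on a finger pad.
Only numpy, scipy, OpenCV 4.12 (cv2) and the standard library are available. Lean on these libraries where they do the work, as an engineer would, in place of code of your own. Each camera call takes 0.05 s, during which the arm holds its last target. There are 200 camera calls.

## Working session

There is one attempt and no reset: what is moved stays moved. The work goes in short steps, each a Python script; the robot and the scene stay as the last script left them, time stands still between calls to the robot, and variables do not carry over. Pictures are saved under pics/ and viewed, at most 10 in all, crops included, and the job is handed in when it is done.

```bash
mkdir -p pics; python3 - <<'E'
from workcell import r, optics
import cv2,numpy as np
for n in("top","side"):
    p,d=optics.get_image(n); np.savez(f"{n}0.npz",p=p,d=d)
    cv2.imwrite(f"pics/{n}0.png",cv2.resize(p[:,:,::-1],(800,600),interpolation=cv2.INTER_CUBIC))
    c=optics.camera_model(n); print(n,np.round(c["K"],1).tolist(),np.round(c["R"],3).tolist(),np.round(c["t"],3), "pos",np.round(-c["R"].T@c["t"],3))
s=r.read_state();print(s["time_s"],s["eef_rot"],s["grip_width"],r.tip_extent)
E
```

```text
top [[409.3, 0.0, 248.1], [0.0, 409.3, 191.9], [0.0, 0.0, 1.0]] [[-0.014, -1.0, -0.02], [-0.995, 0.016, -0.098], [0.098, 0.019, -0.995]] [0.046 0.537 1.59 ] pos [0.379 0.009 1.636]
side [[380.2, 0.0, 262.1], [0.0, 380.2, 198.4], [0.0, 0.0, 1.0]] [[-0.984, -0.175, 0.019], [-0.12, 0.59, -0.798], [0.128, -0.788, -0.602]] [0.528 0.137 1.162] pos [0.387 0.927 0.799]
0.1 [ 1.92676549e-01  9.81262093e-01 -6.33005596e-04 -2.26826569e-04] 0.08521050408284608 0.025
```

View pics/top0.png

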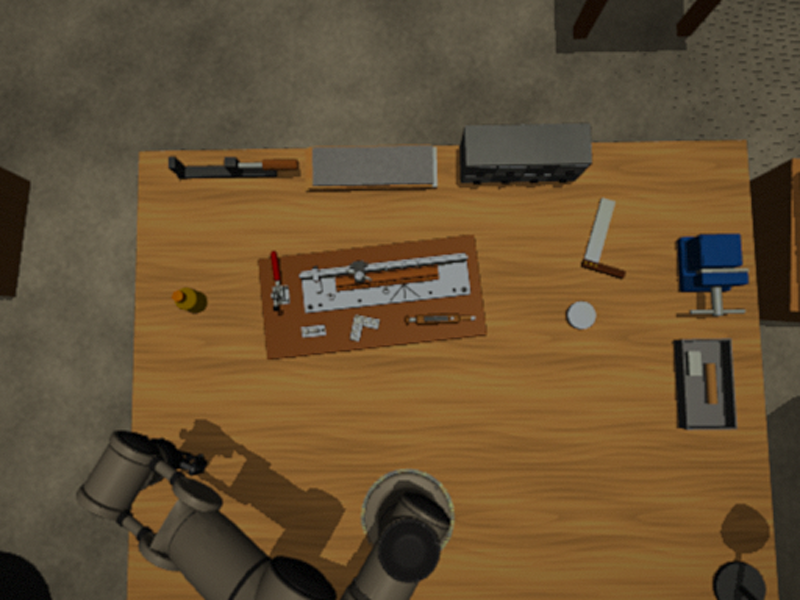

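View pics/side0.png

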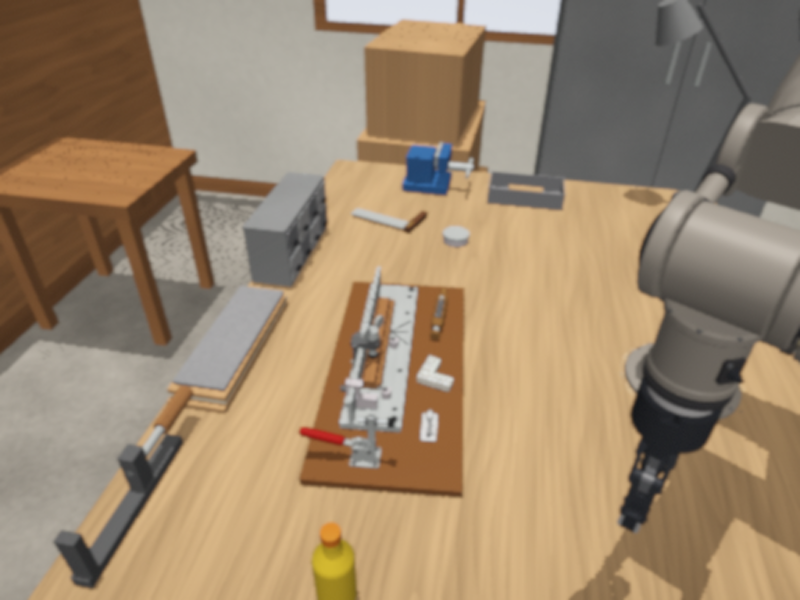

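The top view shows the board with corners at about (260,257), (475,236), (487,335) and (268,358). The moulding spans x 335–438 near y 278, and the screw is near (358,270). The side view confirms this layout. Next I'll enlarge both.

```bash
cat > h.py <<'E'
import numpy as np,cv2
from workcell import r,optics,command_gripper
def ray(n,u,v,z):
    c=optics.camera_model(n);K,R,t=map(np.array,(c["K"],c["R"],c["t"]))
    o=-R.T@t;d=R.T@np.linalg.inv(K)@[u,v,1];return o+d*(z-o[2])/d[2]
def proj(n,X):
    c=optics.camera_model(n);q=c["K"]@(c["R"]@np.array(X)+c["t"]);return q[:2]/q[2]
def tri(pt,ps):
    A=[];b=[]
    for n,(u,v) in(("top",pt),("side",ps)):
        c=optics.camera_model(n);P=c["K"]@np.c_[c["R"],c["t"]]
        for k,w in((0,u),(1,v)):A.append(w*P[2,:3]-P[k,:3]);b.append(P[k,3]-w*P[2,3])
    return np.linalg.lstsq(np.array(A),np.array(b),rcond=None)[0]
def crop(n,u0,v0,w,h,s,f):
    p,_=optics.get_image(n);cv2.imwrite(f,cv2.resize(p[v0:v0+h,u0:u0+w,::-1],None,fx=s,fy=s,interpolation=cv2.INTER_CUBIC));return p
E
python3 - <<'E'
from h import *
p=crop("top",160,145,160,90,5,"pics/tc.png")
crop("side",185,165,130,155,3.8,"pics/sc.png")
hsv=cv2.cvtColor(p,cv2.COLOR_RGB2HSV)
for u,v in((180,170),(300,160),(260,176),(230,180),(300,215)):print((u,v),p[v,u],hsv[v,u])
E
```

```text
(180, 170) [100  56  20] [ 14 204 100]
(300, 160) [108  62  27] [ 13 191 108]
(260, 176) [126  68  23] [ 13 208 126]
(230, 180) [25 26 22] [38 39 26]
(300, 215) [88 53 23] [ 14 188  88]
```

View pics/tc.png

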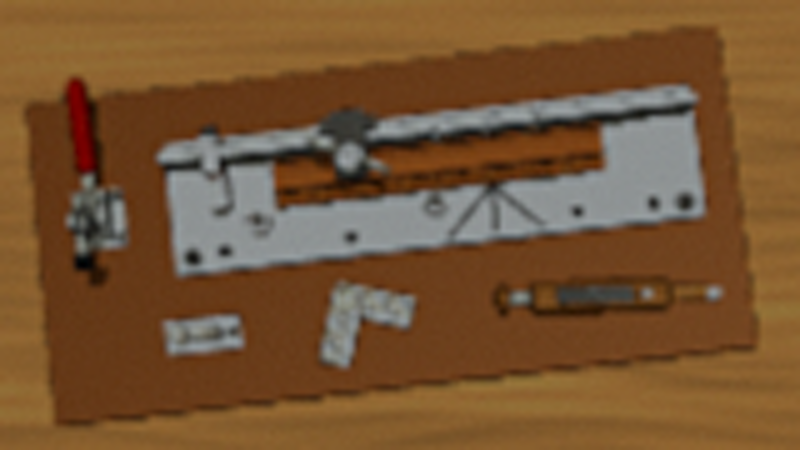

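View pics/sc.png

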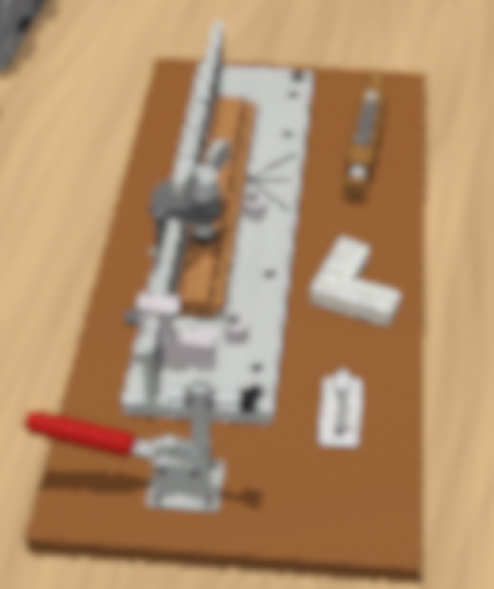

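The top crop shows the board corners at (25,102), (720,28), (758,345) and (58,425). The moulding runs from x=275 to 603, the stop is at about x=205–230, and the hub is near (350,157) with one wing towards (378,168). In the side crop the hub and wing are at about (205–218,150–190) and the stop block at (190,345).

```bash
python3 - <<'E'
from h import *
np.set_printoptions(precision=4,suppress=True)
# board corners by mask
p=np.load("top0.npz")["p"];d=np.load("top0.npz")["d"]
T=lambda x,y:(x/5+160-.4,y/5+145-.4)
C=np.array([ray("top",*T(*q),.018) for q in((25,102),(720,28),(758,345),(58,425))])
print("board",C[:,:2].tolist(),C.mean(0),[np.linalg.norm(C[i]-C[(i+1)%4]) for i in range(4)])
for i,j in((1,0),(2,3)):
    v=C[j]-C[i];print("yaw",np.arctan2(-v[0],v[1]))
for i,j in((3,0),(2,1)):
    v=C[j]-C[i];print("yawx",np.arctan2(v[1],v[0]))
for nm,q,z in(("mL",(275,160),.052),("mL2",(278,207),.052),("mR",(603,125),.052),("mR2",(603,168),.052),("bedR",(705,215),.032),("bedL",(177,275),.032),("hub",(350,157),.118),("wing",(378,168),.118)):
    print(nm,ray("top",*T(*q),z))
# depth point cloud above 0.09 near screw
for n in("top","side"):
    z=np.load(n+"0.npz")["d"];c=optics.camera_model(n)
    v,u=np.mgrid[:384,:512];q=np.stack([(u-c["K"][0][2])/c["K"][0][0]*z,(v-c["K"][1][2])/c["K"][1][1]*z,z],-1)
    X=(q-np.array(c["t"]))@np.array(c["R"])
    np.save(n+"X.npy",X)
    m=(z>0)&(X[...,2]>.09)&(X[...,2]<.15)&(abs(X[...,0]-.57)<.12)&(abs(X[...,1]-.06)<.12)
    print(n);[print(u_,v_,x) for u_,v_,x in zip(u[m],v[m],X[m])][:0]
E
```

```text
board [[0.6521667896498462, 0.37257515049315804], [0.7026043158283541, -0.1856976431623848], [0.4485919331409253, -0.2087324669383138], [0.39344839315561664, 0.3447278319492948]] [0.5492 0.0807 0.018 ] [np.float64(0.5605465691474456), np.float64(0.25505468759647), np.float64(0.5562006045006356), np.float64(0.2602127626282553)]
yaw 0.09010105011176996
yaw 0.09930640011791166
yawx 0.10722283101846049
yawx 0.09043649957738306
mL [0.5972 0.1683 0.052 ]
mL2 [0.5602 0.1662 0.052 ]
mR [ 0.6206 -0.0884  0.052 ]
mR2 [ 0.5867 -0.0877  0.052 ]
bedR [ 0.5508 -0.1682  0.032 ]
bedL [0.5098 0.2482 0.032 ]
hub [0.5894 0.1054 0.118 ]
wing [0.5808 0.0845 0.118 ]
top
231 166 [0.6303 0.1009 0.0992]
232 166 [0.6307 0.0972 0.0961]
226 167 [0.6273 0.1201 0.0962]
227 167 [0.6276 0.1165 0.0937]
228 167 [0.6267 0.1124 0.0987]
229 167 [0.6271 0.1087 0.0962]
231 167 [0.6268 0.1011 0.0968]
232 167 [0.6278 0.0976 0.0902]
225 168 [0.6239 0.1242 0.0934]
226 168 [0.6236 0.1203 0.0951]
227 168 [0.6219 0.1157 0.1053]
228 168 [0.6237 0.1127 0.0938]
230 168 [0.623  0.1049 0.0973]
231 168 [0.623  0.1011 0.097 ]
232 168 [
[... 9900 characters left out ...]
925 0.1194 0.0936]
237 220 [0.59   0.1175 0.0925]
238 220 [0.5863 0.1206 0.0957]
239 220 [0.5838 0.1191 0.0949]
240 220 [0.5805 0.1204 0.0965]
241 220 [0.5777 0.1198 0.0965]
242 220 [0.5759 0.1151 0.0929]
227 221 [0.6164 0.1292 0.0941]
228 221 [0.6131 0.1304 0.0957]
229 221 [0.6109 0.1281 0.0941]
231 221 [0.6064 0.1229 0.0906]
234 221 [0.5981 0.1207 0.0901]
235 221 [0.5953 0.1202 0.0901]
237 221 [0.589  0.1218 0.0925]
238 221 [0.5861 0.1218 0.093 ]
239 221 [0.5836 0.1201 0.092 ]
240 221 [0.5806 0.1205 0.0929]
241 221 [0.5779 0.1192 0.0922]
242 221 [0.5754 0.1175 0.0912]
226 222 [0.6188 0.1318 0.0922]
227 222 [0.6158 0.132  0.0928]
228 222 [0.6136 0.1294 0.091 ]
229 222 [0.6111 0.1278 0.0901]
```

```bash
cat >> h.py <<'E'
np.set_printoptions(precision=4,suppress=True)
ey=np.array([-.095,.9955,0]);ex=np.array([.9955,.095,0])
Q=[-.0477,.99886,0,0]
E
python3 - <<'E'
from h import *
P=np.array([.6035,-.088,0])
command_gripper(0,20)
a=P-.04*ey
r.reach(a+[0,0,.2],Q); r.move_straight(a+[0,0,.067],Q,speed=.12)
s=r.read_state();print(s["time_s"],s["eef_pos"],s["contact_force"],s["joint_positions"],s["grip_width"])
h=r.move_straight(a+.095*ey+[0,0,.067],Q,speed=.03,max_force=7)
s=r.read_state();print(h,s["time_s"],s["eef_pos"],s["contact_force"],(s["eef_pos"]-a)@ey)
crop("top",160,145,160,90,5,"pics/t2.png")
E
```

```text
4.8417 [ 0.6078 -0.128   0.0679] [1.1797 0.6581 0.0506] [-0.3309  0.7055  1.4625 -0.      0.9719 -1.9971] -0.00020077293759564204
True 6.8583 [ 0.6015 -0.0632  0.067 ] [ 1.1716 -4.6211 -0.0338] 0.06486187570748556
```

View pics/t2.png

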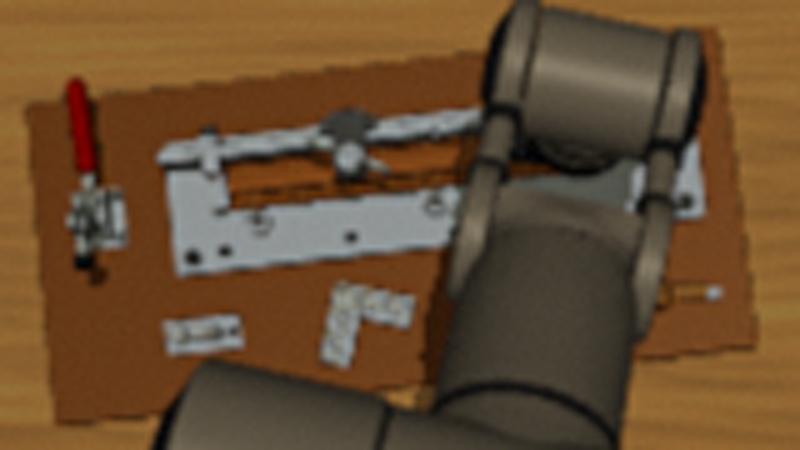

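The moulding's left end is now at crop x≈229, against the stop's edge at about 230. The push stopped on force. Next I'll press once more to confirm, fit the wing geometry and make the first stroke.

```bash
cat >> h.py <<'E'
AX=np.array([.5895,.104]);TH=1.22
def quat(p):return [-np.sin(p/2),np.cos(p/2),0,0]
def pose(th,d,z,rad=.022):
    e=np.array([np.cos(th),np.sin(th)]);n=np.array([-e[1],e[0]])
    return np.r_[AX+rad*e+d*n,z+r.tip_extent]
def stroke(th0,dth,rem,d=.013,F=12,step=.3,clear=.011,speed=.04):
    "push the wing at azimuth th0 clockwise by dth; rem = rad left to home"
    z=lambda q:.117+.000637*q
    r.reach(pose(th0,d+clear,z(rem)+.03),quat(th0))
    r.move_straight(pose(th0,d+clear,z(rem)),speed=.1)
    f0=r.read_state()["contact_force"];log=[];hits=0
    for q in np.r_[0,np.linspace(0,dth,int(np.ceil(dth/step))+1)[1:]]:
        h=r.move_straight(pose(th0-q,d,z(rem-q)),quat(th0-q),speed=speed,max_force=F)
        s=r.read_state();f=np.linalg.norm((s["contact_force"]-f0)[:2]);log.append((round(q,2),round(f,1),h))
        hits=hits+1 if h else 0
        if f>F or hits>=2:break
    r.move_straight(pose(th0-q,d+.008,z(rem-q)),speed=.05)
    r.move_straight(pose(th0-q,d+.008,z(rem-q)+.03),speed=.1)
    s=r.read_state();print("t",s["time_s"],"j",s["joint_positions"],log);return q
E
python3 - <<'E'
from h import *
W=[]
for n in("top","side"):
    X=np.load(n+"X.npy").reshape(-1,3)
    m=(X[:,2]>.124)&(X[:,2]<.142)&(np.hypot(*(X[:,:2]-AX).T)<.042)
    w=X[m];u=np.array([np.cos(TH),np.sin(TH)]);sg=(w[:,:2]-AX)@u
    A,B=w[sg>0].mean(0),w[sg<0].mean(0);print(n,m.sum(),A,B,(A+B)/2,np.arctan2(*(A-B)[[1,0]]),np.linalg.norm((A-B)[:2]),w[:,2].max())
s=r.read_state();p0=s["eef_pos"];h=r.move_straight(p0+.004*ey,Q,speed=.01,max_force=8)
s2=r.read_state();print(h,(s2["eef_pos"]-p0)@ey,s2["contact_force"]);r.hold(.3)
p=s2["eef_pos"]-.03*ey;r.move_straight(p,Q,speed=.1);r.move_straight(np.r_[p[:2],.2],Q,speed=.15)
# reachability of the stroke
for t in np.linspace(1.22,1.22-3.3,5):print(t,r.solve_ik(pose(t,.024,.15),quat(t)))
E
```

```text
top 23 [0.5967 0.1221 0.1325] [0.5842 0.0862 0.1316] [0.5905 0.1041 0.1321] 1.2342535018619738 0.03803698523216983 0.14010200609456222
side 49 [0.5956 0.1297 0.1307] [0.5802 0.092  0.1305] [0.5879 0.1109 0.1306] 1.1812658796558633 0.04072286626074514 0.1383228872500932
True -6.320345772682735e-05 [ 0.7486 -1.4193  1.4901]
1.22 [ 0.0974  0.5309  1.4559 -0.      1.1548 -2.6934]
0.395 [ 0.0961  0.5755  1.3756 -0.      1.1905 -1.8697]
-0.42999999999999994 [ 0.0646  0.6018  1.3274 -0.      1.2125 -1.0762]
-1.2549999999999997 [ 0.0228  0.5935  1.3426 -0.      1.2055 -0.293 ]
-2.08 [-0.0055  0.5558  1.4113 -0.      1.1745  0.5037]
```

```bash
sed -i 's/AX=.*;TH/AX=np.array([.5895,.1055]);TH/' h.py; python3 - <<'E'
from h import *
q=stroke(1.22,np.pi,10.2)
r.reach(pose(1.22,.09,.22),quat(1.22))
crop("top",160,145,160,90,5,"pics/t3.png")
crop("side",200,180,80,75,7,"pics/s3.png")
E
```

```text
t 16.2917 j [0.0021 0.5582 1.4021 0.     1.1809 0.3526] [(np.float64(0.0), np.float64(0.6), False), (np.float64(0.29), np.float64(1.4), False), (np.float64(0.57), np.float64(1.8), False), (np.float64(0.86), np.float64(1.6), False), (np.float64(1.14), np.float64(1.7), False), (np.float64(1.43), np.float64(0.9), False), (np.float64(1.71), np.float64(0.9), False), (np.float64(2.0), np.float64(0.8), False), (np.float64(2.28), np.float64(1.5), False), (np.float64(2.57), np.float64(0.9), False), (np.float64(2.86), np.float64(1.5), False), (np.float64(3.14), np.float64(1.4), False)]
```

View pics/t3.png

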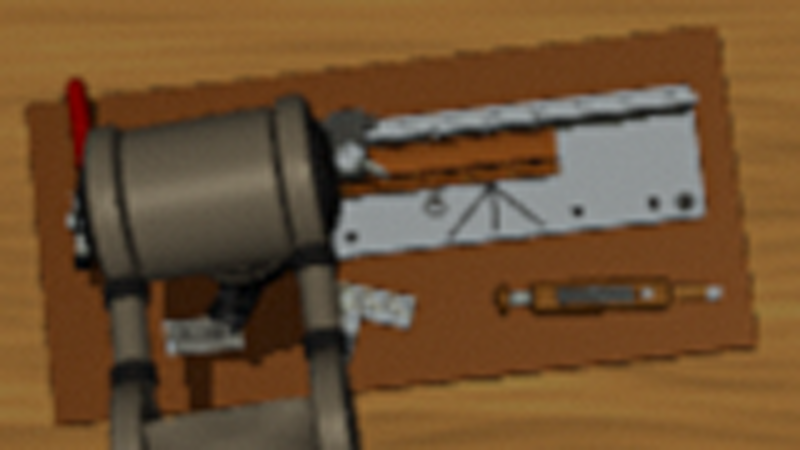

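View pics/s3.png

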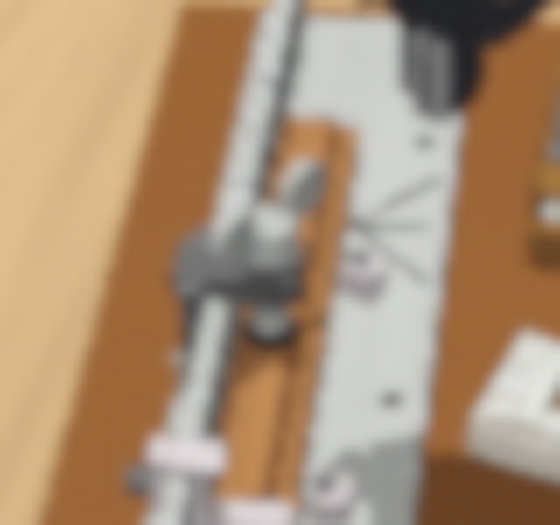

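The wing near (378,170) is back in the same place after a half turn, and the moulding is still at the stop. On to strokes 2 and 3, then the final one.

```bash
cat >> h.py <<'E'
def cloud(n="top"):
    z=optics.get_image(n)[1];c=optics.camera_model(n);v,u=np.mgrid[:384,:512]
    q=np.stack([(u-c["K"][0][2])/c["K"][0][0]*z,(v-c["K"][1][2])/c["K"][1][1]*z,z],-1)[z>0]
    return (q-np.array(c["t"]))@np.array(c["R"])
def wings():
    r.reach(pose(1.22,.13,.22),quat(1.22))
    for n in("top","side"):
        X=cloud(n);R=np.hypot(*(X[:,:2]-AX).T)
        hz=np.median(X[(R<.006)&(X[:,2]>.1)&(X[:,2]<.15),2])
        w=X[(R<.04)&(X[:,2]>hz+.006)&(X[:,2]<hz+.03),:2];D=np.linalg.svd(w-w.mean(0))[2][0]
        print(n,len(w),"hub",hz,"wing az",np.arctan2(D[1],D[0])%np.pi,"ctr",w.mean(0))
E
python3 - <<'E'
from h import *
stroke(1.22,np.pi,10.2-np.pi,step=.35,speed=.05)
stroke(1.22,np.pi,10.2-2*np.pi,step=.35,speed=.05)
wings();print(r.read_state()["time_s"])
E
```

```text
t 25.4583 j [0.0021 0.5602 1.4045 0.     1.1764 0.3526] [(np.float64(0.0), np.float64(1.1), False), (np.float64(0.35), np.float64(1.1), False), (np.float64(0.7), np.float64(1.7), False), (np.float64(1.05), np.float64(2.3), False), (np.float64(1.4), np.float64(3.0), False), (np.float64(1.75), np.float64(1.4), False), (np.float64(2.09), np.float64(1.9), False), (np.float64(2.44), np.float64(2.2), False), (np.float64(2.79), np.float64(2.2), False), (np.float64(3.14), np.float64(0.7), False)]
t 34.1083 j [0.0021 0.5621 1.4071 0.     1.172  0.3527] [(np.float64(0.0), np.float64(1.2), False), (np.float64(0.35), np.float64(1.8), False), (np.float64(0.7), np.float64(2.0), False), (np.float64(1.05), np.float64(1.9), False), (np.float64(1.4), np.float64(1.9), False), (np.float64(1.75), np.float64(2.4), False), (np.float64(2.09), np.float64(1.2), False), (np.float64(2.44), np.float64(2.3), False), (np.float64(2.79), np.float64(2.3), False), (np.float64(3.14), np.float64(1.4), False)]
top 18 hub 0.11334537384103202 wing az 1.0961118396687333 ctr [0.5911 0.1061]
side 47 hub 0.11329768196985898 wing az 1.0891745067019 ctr [0.5888 0.112 ]
36.7083
```

```bash
python3 - <<'E'
from h import *
q=stroke(1.22,3.0,.9,F=10,step=.2,speed=.04);print(q)
wings();print(r.read_state()["time_s"])
crop("top",160,145,160,90,5,"pics/t5.png")
E
```

```text
t 40.0 j [ 0.0912  0.5828  1.371   0.0065  1.1962 -2.0851] [(np.float64(0.0), np.float64(1.2), False), (np.float64(0.2), np.float64(2.0), False), (np.float64(0.4), np.float64(5.8), False), (np.float64(0.6), np.float64(4.8), True), (np.float64(0.8), np.float64(4.8), True)]
0.8
top 17 hub 0.11451433118603364 wing az 0.6576701923043462 ctr [0.5892 0.1033]
side 54 hub 0.11232347983764912 wing az 0.6479979263218925 ctr [0.5878 0.1096]
40.75
```

View pics/t5.png

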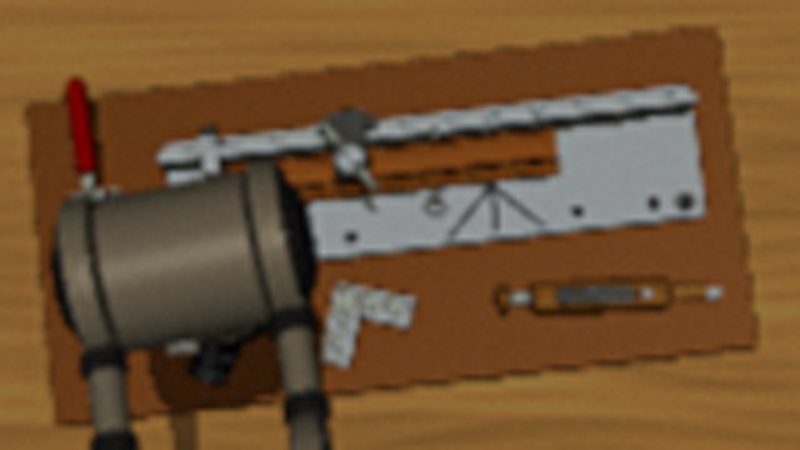

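The wing stopped hard at azimuth 0.65 with the hub at about 113 mm. A slightly firmer slow stroke will confirm it is home.

```bash
python3 - <<'E'
from h import *
q=stroke(.7,1.0,.1,F=16,step=.1,speed=.02)
r.reach(pose(1.22,.13,.22),quat(1.22))
wings();print(r.read_state()["time_s"],r.read_state()["contact_force"])
E
```

```text
t 43.6 j [ 0.0972  0.5704  1.3937 -0.0001  1.177  -2.073 ] [(np.float64(0.0), np.float64(11.7), False), (np.float64(0.1), np.float64(17.0), False)]
top 21 hub 0.11125790771863565 wing az 0.6657543962973866 ctr [0.5912 0.1053]
side 48 hub 0.11364112860892743 wing az 0.6585156156016808 ctr [0.5878 0.1091]
44.5833 [ 0.1864 -0.4982  0.9567]
```

```bash
python3 -c "
from h import *
print(r.finish_job())"
```

```text
the job is handed in; nothing more can be done
None
```

I pushed the moulding up against the length stop and turned the hold-down screw clockwise about 10 rad until it would not move under a 17 N push. The job is handed in at about 45 s with the arm clear; no verdict came back, and I could not measure the foot's pressing force directly.

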